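Put four mixed-up dental supplies back in their colour-coded trays

ROBOT

A 6-joint arm with a two-finger parallel gripper is mounted at the origin on the work surface. World frame = base frame: x ahead of the robot, y to its left, z up, the work surface at z = 0. Lengths are in mm, angles in rad, forces in N, time in s.
With the tool pointing down it reaches from about 225 to 875 mm from the base axis. Payload 3.4 kg.
Tool frame: the origin (TCP) lies at the very end of the fingers, on their centre line; the grasp point (between the pads) lies 19 mm behind it; y points along the fingers, x is the direction in which the jaws open and shut, and the axes are right-handed (so a half turn about y gives the same grasp; the last joint's range is limited). The gripper opens to 85 mm and grips with 20 to 120 N. Pads are 22 mm wide; open, the fingers measure 114 mm over their backs; the gripper's body (76 mm by 85 mm) begins 54 mm behind the grasp point. The pads swing forward as they close: fully open they stand 13 mm farther back than shut.
Start: joints at [-1.278, 0.276, 1.505, -0, 1.361, -0.121], TCP at [231.205, -526.504, 231.328] pointing down, gripper open.
Joint ranges: [-2.89, 2.89], [-0.75, 2.08], [0.22, 2.7], [-1.18, 4.32], [0.11, 2.71], [-2.7, 2.7]. Speed limits (rad/s): [2.57, 2.57, 3.14, 3.14, 3.14, 3.14].

INTERFACE

Orientations are given as a unit quaternion [w, x, y, z].
In Python, from bench import arm gives the robot as it stands.
- The arm moves only by the shell command python3 -m pendant 'ROWS' [FORCE]. ROWS is JSON, a list of rows, each an object with "delta_pos": the shift along the tool's x, y, z normalised to -1 to 1, where 1 is 800 mm, a list of three; "roll": the turn about the tool's y normalised to -1 to 1, where 1 is 30 degrees; "fingers": the closure, from 0 (fully open) to 1 (shut). In form: [{"delta_pos": [dx, dy, dz], "roll": roll, "fingers": fingers}, ...]. A call has 1 to 10 rows; each row is the pose to reach, as a shift and turn from the pose measured when the call began, along the tool's axes at that moment; what a row does not reach only later rows make up. A row lasts 1/10 s, in which the tool goes at most 50 mm and 8.59 degrees, less where a joint would pass 70% of its speed; a pose out of reach is approached as far as the arm can. A call with a number of a shift or a turn outside -1 to 1 is refused whole. A call with a gripper value outside its range is refused whole. The fingers move at their own pace and stop on an object; FORCE is the grip in N (left out, the last holds). Time passes only in rows, so rows that repeat a pose let the fingers close. It gives the time, the measured TCP pose, the force and the opening at its end, in the units of the state.
- arm.get_state(): the state, without advancing time (a new reading comes with each control period).
- arm.grab_frame(name): name is "scene" or "top"; returns (picture, depth): 384x512x3 uint8, red, green, blue; 384x512 float32, mm along the optical axis (not along the pixel's ray), 0 where there is no reading.
- arm.camera_params(name): a dict with "camera_matrix" (3x3 intrinsics, pixels), "extrinsics" (4x4, takes a point from camera to world coordinates). Camera axes: x right, y up, looking along -z (the intrinsics and any distortion apply to the point x, -y, -z); pixel columns grow to the right and rows downward; lengths in mm; the calibration is good to about 2 mm. A picture is of the moment at which its call begins. camera_params takes no time and is no camera call.
- arm.finish_job(): hands the job in, once; it reports no verdict.
The state is a dict: "time_s": time; "qpos": joint angles; "qvel": joint speeds; "joint_efforts": joint torques, N m; "eef_pos": TCP position; "tool_rot": TCP orientation; "wrist_force": force on the tool from outside, world axes, zero at the start; "torque": the same for the moment, N m; "opening": finger opening in mm.
Only numpy, scipy, OpenCV 4.12 (cv2) and the standard library are available. Lean on these libraries where they do the work, as an engineer would, in place of code of your own. Each camera call takes 0.05 s, during which the arm holds its last target. There are 200 camera calls.

TASK

The dental supplies have been put back in each other's trays: move each one so that it stands upright in the tray of the colour of its lid, cap or top (blue jar, yellow bottle, red carton, green canister). Each tray has room for one item only, so park things in the empty grey tray when you need to; it must be empty again at the end. Set the items down, do not drop or tip them, and leave the glass beaker of instruments alone.

Things in the scene. Friction and masses are not known exactly. Their poses are not given: they have to be found in the camera images.
- jar_mid (a point): White round jar with a blue lid: body 42 mm across and 56 mm high, lid 44 mm across and 20 mm high, 76 mm high in all, about 0.16 kg. Starts upright, about in the middle of a tray of another colour. This point is at its centre, half-way up; z is up.
- bottle_mid (a point): Round amber bottle with a yellow cap: body 40 mm across up to 66 mm, cap 34 mm across, 92 mm high in all, about 0.15 kg. Starts upright, about in the middle of a tray of another colour. This point is at its centre, half-way up; z is up.
- carton_mid (a point): White upright carton with a red top: 40 mm along its own x, 34 mm along its own y, 84 mm high, about 0.12 kg. Starts upright, about in the middle of a tray of another colour. This point is at its centre, half-way up; z is up.
- canister_mid (a point): Round aluminium canister with a green lid: body 38 mm across and 58 mm high, lid 40 mm across and 14 mm high, 72 mm high in all, about 0.15 kg. Starts upright, about in the middle of a tray of another colour. This point is at its centre, half-way up; z is up.
- tray_blue_floor (a point): Blue square tray, the home of the jar; at the start another item stands in it; 84 mm square outside, 72 mm inside, walls 6 mm thick standing 18 mm above the table, floor 4 mm thick. It is fixed to the table. This point is the centre of its floor's upper face, 4 mm above the table; x and y lie along its sides, z is up.
- tray_yellow_floor (a point): Yellow square tray, the home of the bottle; at the start another item stands in it; 84 mm square outside, 72 mm inside, walls 6 mm thick standing 18 mm above the table, floor 4 mm thick. It is fixed to the table. This point is the centre of its floor's upper face, 4 mm above the table; x and y lie along its sides, z is up.
- tray_red_floor (a point): Red square tray, the home of the carton; at the start another item stands in it; 84 mm square outside, 72 mm inside, walls 6 mm thick standing 18 mm above the table, floor 4 mm thick. It is fixed to the table. This point is the centre of its floor's upper face, 4 mm above the table; x and y lie along its sides, z is up.
- tray_green_floor (a point): Green square tray, the home of the canister; at the start another item stands in it; 84 mm square outside, 72 mm inside, walls 6 mm thick standing 18 mm above the table, floor 4 mm thick. It is fixed to the table. This point is the centre of its floor's upper face, 4 mm above the table; x and y lie along its sides, z is up.
- tray_grey_floor (a point): Grey square tray, empty at the start, the free place for parking; 84 mm square outside, 72 mm inside, walls 6 mm thick standing 18 mm above the table, floor 4 mm thick. It is fixed to the table. This point is the centre of its floor's upper face, 4 mm above the table; x and y lie along its sides, z is up.
- beaker: Bystander: clear glass beaker, 60 mm across and 85 mm high, with steel and orange dental instruments standing in it up to 155 mm high; loose, left of the work. Origin at the centre of its underside. A fixed roll of tape 68 mm across and 24 mm high (beyond the trays) and a fixed calculator 14 mm high (right of them) also lie there.

How it is judged (in metres and radians):
At the end, for the whole second after the job is handed in: Jar in the blue, bottle in the yellow, carton in the red and canister in the green tray: each within 26 mm (horizontally) of its tray's centre, standing on the tray's floor (height within 6 mm), upright within 0.12 rad, released and at rest; so the grey tray is empty (horizontal distance between jar_mid and tray_blue_floor below 0.026 m and z of jar_mid in the frame of tray_blue_floor between 0.032 and 0.044 m and angle between each of jar_mid, bottle_mid, carton_mid, canister_mid's own z axis and vertical below 0.12 rad and linear speed of each of jar, bottle, carton, canister below 0.02 m/s and contact force between each of jar, bottle, carton, canister and the fingers below 0.05 N and horizontal distance between bottle_mid and tray_yellow_floor below 0.026 m and z of bottle_mid in the frame of tray_yellow_floor between 0.04 and 0.052 m and horizontal distance between carton_mid and tray_red_floor below 0.026 m and z of carton_mid in the frame of tray_red_floor between 0.036 and 0.048 m and horizontal distance between canister_mid and tray_green_floor below 0.026 m and z of canister_mid in the frame of tray_green_floor between 0.03 and 0.042 m); the robot touches nothing.
It fails at once if an item is tipped over (more than 0.7 rad) (angle between any of jar_mid, bottle_mid, carton_mid, canister_mid's own z axis and vertical above 0.7 rad).
It fails at once if an item is dropped (falls freely faster than 0.9 m/s, that is from more than about 4 cm) ((linear speed of jar above 0.9 m/s and contact force between jar and the fingers below 0.05 N) or (linear speed of bottle above 0.9 m/s and contact force between bottle and the fingers below 0.05 N) or (linear speed of carton above 0.9 m/s and contact force between carton and the fingers below 0.05 N) or (linear speed of canister above 0.9 m/s and contact force between canister and the fingers below 0.05 N)).
It fails at once if the beaker of instruments is disturbed (moved by more than 25 mm or tipped) (distance of beaker from where it was at the start of the episode above 0.025 m or angle between beaker's own z axis and vertical above 0.3 rad).
It also fails if it takes over 144 s, if anything falls off the work surface, if the arm or the gripper's body presses on something with over 40 N, if the wrist force passes 120 N, or if a joint passes its speed limit or range.

## Working session

There is one attempt and no reset: what is moved stays moved. The work goes in short steps, Python scripts to look and compute and a shell command to move; the robot and the scene stay as the last step left them, time stands still between calls to the robot, and variables do not carry over. Pictures are saved under pics/ and viewed, about 12 in all and at most 16, crops included, and the job is handed in when it is done.

```bash
mkdir -p pics; ls; python3 - <<'E'
from bench import arm
import cv2, numpy as np
s=arm.get_state(); print({k:np.round(v,3).tolist() for k,v in s.items()})
ims=[]
for n in ("top","scene"):
    p,d=arm.grab_frame(n); np.savez(f"{n}0.npz",p=p,d=d)
    c=arm.camera_params(n); print(n,np.round(c["camera_matrix"],1).tolist(),np.round(c["extrinsics"],3).tolist(),[k for k in c])
    cv2.imwrite(f"pics/{n}0.png",p[:,:,::-1])
E
```

```text
pics
{'time_s': 0.0, 'qpos': [-1.278, 0.277, 1.506, 0.0, 1.361, -0.121], 'qvel': [0.0, -0.001, 0.0, 0.001, -0.001, -0.001], 'joint_efforts': [-0.001, -41.678, -24.581, -0.0, 0.011, -0.0], 'eef_pos': [231.036, -525.948, 230.433], 'tool_rot': [0.592, -0.592, 0.387, -0.386], 'wrist_force': [0.58, -0.505, -0.092], 'torque': [-0.011, 0.037, -0.008], 'opening': 85.272}
top [[392.2, 0.0, 256.3], [0.0, 392.2, 194.0], [0.0, 0.0, 1.0]] [[0.012, 0.993, -0.114, 446.919], [-1.0, 0.01, -0.017, 52.667], [-0.016, 0.114, 0.993, 881.004], [0.0, 0.0, 0.0, 1.0]] ['camera_matrix', 'extrinsics']
scene [[360.5, 0.0, 262.6], [0.0, 360.5, 190.5], [0.0, 0.0, 1.0]] [[-0.736, -0.586, 0.34, 826.948], [0.677, -0.638, 0.366, 386.1], [0.003, 0.499, 0.866, 823.905], [0.0, 0.0, 0.0, 1.0]] ['camera_matrix', 'extrinsics']
```

View pics/top0.png

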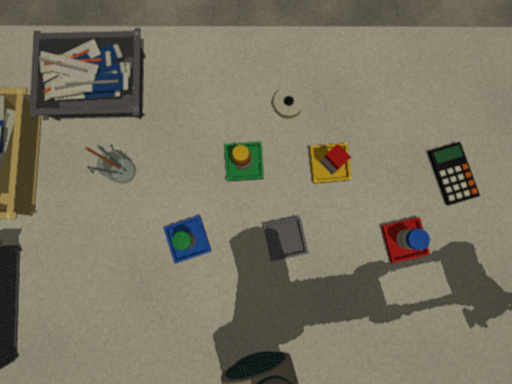

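View pics/scene0.png

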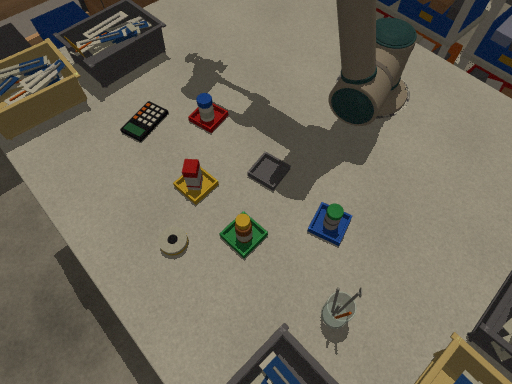

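```bash
cat > h.py <<'E'
from bench import arm
import cv2, numpy as np
from scipy.spatial.transform import Rotation as R
HUE=dict(blue=(100,125),yellow=(18,32),green=(45,85),red=(172,8))
def cloud(n):
    p,d=arm.grab_frame(n); c=arm.camera_params(n); K=c["camera_matrix"]; T=np.array(c["extrinsics"])
    v,u=np.indices(d.shape); X=np.stack([(u-K[0][2])/K[0][0]*d,-(v-K[1][2])/K[1][1]*d,-d],-1)
    return p,d,X@T[:3,:3].T+T[:3,3]
def colmask(p,c):
    h,s,v=cv2.split(cv2.cvtColor(p,cv2.COLOR_RGB2HSV)); a,b=HUE[c]
    m=(h>=a)&(h<=b) if a<b else (h>=a)|(h<=b)
    return m&(s>130)&(v>50)
def measure(n,verbose=True):
    p,d,W=cloud(n); out={}
    roi=(d>0)&(W[...,0]>200)&(W[...,0]<650)&(abs(W[...,1])<300)
    for c in HUE:
        m=colmask(p,c)&roi
        for k,mm in (("tray",m&(W[...,2]<28)),("lid",m&(W[...,2]>55)&(W[...,2]<115))):
            n_,l,st,_=cv2.connectedComponentsWithStats(mm.astype(np.uint8),connectivity=8)
            if k=="lid" and n_>1: mm=l==1+st[1:,4].argmax()
            P=W[mm]
            if len(P)<15: print(c,k,"few",len(P)); continue
            if k=="lid": P=P[P[:,2]>np.percentile(P[:,2],80)-5]
            r=cv2.minAreaRect(P[:,:2].astype(np.float32))
            out[c,k]=r[0]
            print(n,c,k,len(P),"ctr",np.round(r[0],1),"size",np.round(r[1],1),"ang",round(r[2],1),"mean",np.round(P.mean(0),1),"z",np.round(np.percentile(P[:,2],[5,95]),1))
    return out
def go(x,y,z=None,yaw=None):
    """print delta_pos (normalised) to reach x,y,z from the present pose"""
    s=arm.get_state(); q=np.array(s["tool_rot"]); M=R.from_quat(q[[1,2,3,0]]).as_matrix(); e=np.array(s["eef_pos"])
    t=np.array([x,y,e[2] if z is None else z]); print("delta",np.round(M.T@(t-e)/800,4),"down axis",np.round(M[:,1],3),"x axis",np.round(M[:,0],3),"e",np.round(e,1),"t",s["time_s"])
E
python3 - <<'E'
from h import *
measure("top"); measure("scene"); go(400,0)
p,d,W=cloud("top")
m=(d>0)&(abs(W[...,2]-17)<6); 
u0,v0,u1,v1=258,210,312,265
mm=np.zeros_like(m); mm[v0:v1,u0:u1]=1
P=W[m&mm]; r=cv2.minAreaRect(P[:,:2].astype(np.float32)); print("grey",len(P),r,P.mean(0))
P=W[90:116,272:303].reshape(-1,3); print("table z",np.median(W[340:350,100:150,2]))
E
```

```text
top blue tray 1004 ctr [445.6 219.3] size [81.6 83.2] ang 19.1 mean [446.6 217.6   8. ] z [ 1.  18.7]
top blue lid 340 ctr [ 453.  -261.2] size [40.2 39.9] ang 0.8 mean [ 451.5 -261.1   79.2] z [76.6 81.3]
top yellow tray 769 ctr [611.7  -8.6] size [ 75.  265.5] ang 0.8 mean [606.4 -89.5   8. ] z [ 0.9 18.6]
top yellow lid 203 ctr [622.7  99.7] size [31.6 30.9] ang 1.1 mean [623.   99.7  94.8] z [92.4 97.1]
top green tray 703 ctr [557.8 171.1] size [101.9 285.5] ang 38.3 mean [608.6  96.    7.4] z [ 0.8 18.2]
top green lid 285 ctr [443.1 219.9] size [36.7 37.5] ang 0.9 mean [443.  219.7  74.9] z [72.3 77.5]
top red tray 986 ctr [ 448.9 -259. ] size [87.4 83.3] ang 13.4 mean [ 448.7 -249.9    8.4] z [ 0.8 18.9]
top red lid 297 ctr [ 619.3 -100.5] size [38.6 33.6] ang 42.6 mean [ 619.  -100.2   87.5] z [85.3 89.5]
scene blue tray 774 ctr [447.7 222.6] size [84.8 82.7] ang 19.3 mean [455.  225.5   7.8] z [ 0.8 17.7]
scene blue lid 149 ctr [ 455.2 -259. ] size [41.4 41. ] ang 87.7 mean [ 455.  -258.2   78.1] z [76.1 80.2]
scene yellow tray 457 ctr [608.9 -12.7] size [ 79.3 243.5] ang 1.2
[... 161 characters left out ...]
386 ctr [617.1  99.3] size [69.  84.7] ang 3.2 mean [616.7 108.5   8.4] z [ 1.1 18.2]
scene green lid 193 ctr [445.  223.6] size [37.  35.9] ang 79.7 mean [446.1 223.4  74.5] z [72.5 76.9]
scene red tray 515 ctr [ 531.1 -200.9] size [311.2 104.9] ang 34.8 mean [ 464.2 -238.8    8.6] z [-0.2 18.9]
scene red lid 210 ctr [621.7 -98. ] size [42.1 35.3] ang 44.8 mean [622.4 -97.3  86.8] z [84.6 89.2]
delta [-0.5173  0.0006  0.4578] down axis [-0.     0.001 -1.   ] x axis [ 0.402 -0.916 -0.001] e [ 231.1 -526.2  230.8] t 0.2
grey 402 ((450.611328125, 3.0493087768554688), (83.79747009277344, 84.17749786376953), 12.786023139953613) [450.50210761   2.80292728  16.99243098]
table z -0.6908549588640085
```

```bash
python3 - <<'E'
from h import *
for n in ("top","scene"):
    p,d,W=cloud(n)
    for c in HUE:
        m=(colmask(p,c)&(d>0)&(W[...,2]<24)&(W[...,0]>300)&(W[...,0]<720)&(abs(W[...,1])<330)).astype(np.uint8)
        m=cv2.morphologyEx(m,cv2.MORPH_OPEN,np.ones((2,2)))
        _,l,st,_=cv2.connectedComponentsWithStats(cv2.dilate(m,np.ones((9,9))))
        P=W[(l==1+st[1:,4].argmax())&(m>0)]; r=cv2.minAreaRect(P[:,:2].astype(np.float32))
        P2=P[P[:,2]>12]; r2=cv2.minAreaRect(P2[:,:2].astype(np.float32))
        print(n,c,len(P),np.round(r[0],1),np.round(r[1],1),round(r[2],1),"rim",np.round(r2[0],1),np.round(r2[1],1),round(r2[2],1))
go(450,220,140)
E
```

```text
top blue 998 [459.6 161.4] [ 84.9 201.7] 16.2 rim [460.  161.4] [ 83.6 202.6] 15.6
top yellow 902 [572.  -32.6] [110.8 281.7] 34.3 rim [570.4 -29.2] [107.7 276. ] 35.1
top green 842 [552.2  90.3] [215.6  80.6] 4.3 rim [552.1  90.3] [215.5  80.6] 4.3
top red 1005 [ 427.9 -133.2] [ 91.  362.3] 8.3 rim [ 429.7 -129.5] [ 86.5 355.6] 8.3
scene blue 760 [620.8 284. ] [455.6  82.9] 18.4 rim [623.5 283.2] [451.2  79.7] 18.4
scene yellow 636 [692.8 140.1] [549.7 109.2] 72.6 rim [695.2 139.4] [549.8 103.3] 72.5
scene green 536 [693.1 240.3] [380.6 109. ] 63.4 rim [693.1 240.3] [380.6 109. ] 63.4
scene red 494 [ 447.1 -252.6] [95.2 85.9] 12.4 rim [ 453.1 -254.1] [83.5 80.2] 13.2
delta [-0.7442  0.1142  0.6256] down axis [-0.  0. -1.] x axis [ 0.402 -0.916 -0.   ] e [ 231.2 -526.4  231.1] t 0.35
```

```bash
cat >> h.py <<'E'
APP=dict(blue=(446,221),yellow=(612,-99),green=(617,100),red=(449,-255))
def trays():
    for n in ("top","scene"):
        p,d,W=cloud(n)
        for c,a in APP.items():
            m=colmask(p,c)&(d>0)&(abs(W[...,2]-17)<3.5)&(np.hypot(W[...,0]-a[0],W[...,1]-a[1])<64)
            P=W[m]; 
            if len(P)<15: print(c,"few"); continue
            r=cv2.minAreaRect(P[:,:2].astype(np.float32)); print(n,c,len(P),np.round(r[0],1),np.round(r[1],1),round(r[2],1))
E
python3 -c "
from h import *
trays()"
```

```text
top blue 333 [445.6 219.2] [81.5 82.4] 19.1
top yellow 324 [620.1 -96.7] [83.  83.3] 5.7
top green 257 [621.2  97.5] [81.3 80.5] 4.8
top red 341 [ 450.8 -259.2] [83.6 84.6] 13.6
scene blue 247 [448.  222.8] [85.  82.9] 18.9
scene yellow 201 [622.3 -93.9] [84.8 83.6] 5.3
scene green 252 [624.7 100.1] [83.2 83. ] 4.6
scene red 148 [ 452.9 -255.9] [85.4 84. ] 13.3
```

```bash
python3 -c "
from h import *
go(454,-260,150); go(454,-260,28)"
```

```text
delta [-0.193   0.1016  0.3889] down axis [ 0.  0. -1.] x axis [ 0.402 -0.916 -0.   ] e [ 231.2 -526.5  231.3] t 0.45
delta [-0.193   0.2541  0.3889] down axis [ 0.  0. -1.] x axis [ 0.402 -0.916 -0.   ] e [ 231.2 -526.5  231.3] t 0.45
```

```bash
python3 -m pendant '[{"delta_pos":[-0.193,0.1016,0.389],"roll":0,"fingers":0},{"delta_pos":[-0.193,0.1016,0.389],"roll":0,"fingers":0},{"delta_pos":[-0.193,0.1016,0.389],"roll":0,"fingers":0},{"delta_pos":[-0.193,0.1016,0.389],"roll":0,"fingers":0},{"delta_pos":[-0.193,0.1016,0.389],"roll":0,"fingers":0},{"delta_pos":[-0.193,0.1016,0.389],"roll":0,"fingers":0},{"delta_pos":[-0.193,0.1016,0.389],"roll":0,"fingers":0},{"delta_pos":[-0.193,0.1016,0.389],"roll":0,"fingers":0},{"delta_pos":[-0.193,0.1016,0.389],"roll":0,"fingers":0},{"delta_pos":[-0.193,0.1016,0.389],"roll":0,"fingers":0}]' 40; python3 - <<'E'
from h import *
go(454,-260,28)
p,d=arm.grab_frame("scene"); q,_=arm.grab_frame("top")
cv2.imwrite("pics/a.png",cv2.resize(np.hstack([p[60:200,130:290],q[180:320,340:500]]),None,fx=2.4,fy=2.4)[:,:,::-1])
E
```

```text
time_s: 1.45
eef_pos: [453.8, -260.8, 150.3]
tool_rot: [-0.592, 0.592, -0.386, 0.387]
wrist_force: [0.1, -0.1, 0.0]
opening: 85.3
delta [-0.001   0.1528  0.0007] down axis [-0.    -0.001 -1.   ] x axis [ 0.402 -0.916  0.001] e [ 453.8 -260.8  150.3] t 1.45
```

View pics/a.png

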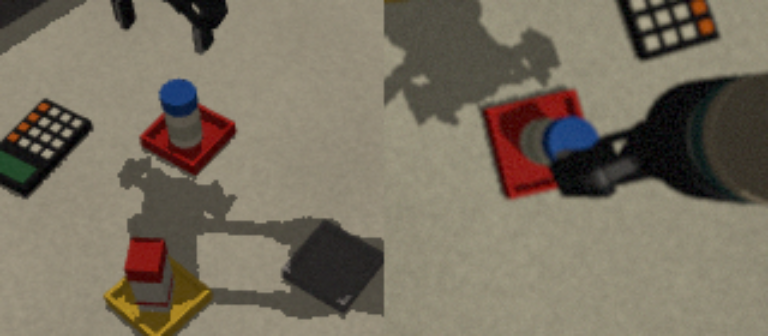

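```bash
cat >> h.py <<'E'
def proj(n,P):
    c=arm.camera_params(n); K=np.array(c["camera_matrix"]); T=np.linalg.inv(np.array(c["extrinsics"]))
    q=T[:3,:3]@np.array(P,float)+T[:3,3]; q=q*[1,-1,-1]; q=K@q; return q[:2]/q[2]
E
python3 - <<'E'
from h import *
e=np.array([454,-260.5,163]); x=np.array([.402,-.916,0])
for n,o in (("scene",(130,60)),("top",(340,180))):
    for s in (-50,0,50): print(n,s,np.round((proj(n,e+s*x)-o)*2.4)+([384,0] if n=="top" else [0,0]))
    p,d,W=cloud(n)
    m=(d>0)&(W[...,2]>140)&(W[...,2]<230)&(np.hypot(W[...,0]-454,W[...,1]+260)<75); P=W[m]
    print(len(P),P.min(0),P.max(0)); L=P[P[:,2]<190]; print(np.round(L[::max(1,len(L)//15)]))
E
```

```text
scene -50 [207.  48.]
scene 0 [165.  35.]
scene 50 [125.  22.]
524 [ 415.15012415 -329.97081802  162.07730257] [ 495.64141364 -187.90640873  229.91699932]
[[ 464. -304.  188.]
 [ 484. -308.  187.]
 [ 485. -301.  189.]
 [ 482. -297.  187.]
 [ 483. -297.  184.]
 [ 482. -300.  178.]
 [ 482. -295.  178.]
 [ 475. -299.  168.]
 [ 483. -299.  167.]
 [ 445. -216.  189.]
 [ 446. -211.  189.]
 [ 446. -213.  185.]
 [ 445. -214.  181.]
 [ 447. -211.  180.]
 [ 443. -214.  173.]
 [ 440. -210.  170.]]
top -50 [554. 164.]
top 0 [614. 138.]
top 50 [674. 111.]
212 [ 413.75855719 -238.78654536  164.07411007] [ 457.15557923 -191.69052782  229.95392923]
[[ 445. -217.  169.]
 [ 445. -217.  173.]
 [ 445. -217.  178.]
 [ 445. -217.  182.]
 [ 445. -218.  185.]
 [ 443. -215.  170.]
 [ 443. -214.  176.]
 [ 443. -215.  178.]
 [ 443. -215.  183.]
 [ 443. -215.  188.]
 [ 441. -215.  168.]
 [ 442. -215.  173.]
 [ 442. -215.  178.]
 [ 442. -216.  180.]
 [ 442. -215.  187.]
 [ 440. -217.  164.]
 [ 440. -215.  172.]
 [ 440. -215.  176.]
 [ 440. -215.  181.]
 [ 440. -215.  187.]]
```

The pictures show the open fingers on either side of the jar, where the projection puts them, so I'm going down and gripping.

```bash
python3 -m pendant '[{"delta_pos":[0,0.06,0],"roll":0,"fingers":0},{"delta_pos":[0,0.11,0],"roll":0,"fingers":0},{"delta_pos":[0,0.14,0],"roll":0,"fingers":0},{"delta_pos":[0,0.153,0],"roll":0,"fingers":0},{"delta_pos":[0,0.153,0],"roll":0,"fingers":0},{"delta_pos":[0,0.153,0],"roll":0,"fingers":0}]'; python3 -m pendant '[{"delta_pos":[0,0,0],"roll":0,"fingers":1},{"delta_pos":[0,0,0],"roll":0,"fingers":1},{"delta_pos":[0,0,0],"roll":0,"fingers":1},{"delta_pos":[0,0,0],"roll":0,"fingers":1},{"delta_pos":[0,0,0],"roll":0,"fingers":1},{"delta_pos":[0,0,0],"roll":0,"fingers":1},{"delta_pos":[0,0,0],"roll":0,"fingers":1},{"delta_pos":[0,0,0],"roll":0,"fingers":1},{"delta_pos":[0,0,0],"roll":0,"fingers":1},{"delta_pos":[0,0,0],"roll":0,"fingers":1}]'
```

```text
time_s: 2.25
eef_pos: [454.2, -262.5, 29.0]
tool_rot: [-0.591, 0.592, -0.386, 0.389]
wrist_force: [-0.6, 0.4, 0.5]
opening: 85.3
time_s: 3.25
eef_pos: [454.6, -262.6, 30.1]
tool_rot: [-0.591, 0.592, -0.386, 0.389]
wrist_force: [-1.0, 1.5, 6.2]
opening: 42.8
```

```bash
python3 -m pendant '[{"delta_pos":[0,-0.02,0],"roll":0,"fingers":1},{"delta_pos":[0,-0.05,0],"roll":0,"fingers":1},{"delta_pos":[0,-0.08,0],"roll":0,"fingers":1},{"delta_pos":[0,-0.08,0],"roll":0,"fingers":1},{"delta_pos":[0,-0.08,0],"roll":0,"fingers":1},{"delta_pos":[0,-0.08,0],"roll":0,"fingers":1}]'; python3 -c "
from h import *
go(451.7,2)"
```

```text
time_s: 3.85
eef_pos: [453.5, -261.7, 92.8]
tool_rot: [-0.591, 0.592, -0.387, 0.388]
wrist_force: [0.3, -0.3, -2.8]
opening: 42.8
delta [-0.303  -0.0004  0.1297] down axis [ 0.001 -0.001 -1.   ] x axis [ 0.4   -0.917  0.002] e [ 453.5 -261.7   92.8] t 3.85
```

```bash
python3 -m pendant '[{"delta_pos":[-0.03,0,0.013],"roll":0,"fingers":1},{"delta_pos":[-0.08,0,0.034],"roll":0,"fingers":1},{"delta_pos":[-0.13,0,0.056],"roll":0,"fingers":1},{"delta_pos":[-0.18,0,0.077],"roll":0,"fingers":1},{"delta_pos":[-0.23,0,0.098],"roll":0,"fingers":1},{"delta_pos":[-0.27,0,0.116],"roll":0,"fingers":1},{"delta_pos":[-0.295,0,0.126],"roll":0,"fingers":1},{"delta_pos":[-0.304,0,0.13],"roll":0,"fingers":1},{"delta_pos":[-0.304,0,0.13],"roll":0,"fingers":1},{"delta_pos":[-0.304,0,0.13],"roll":0,"fingers":1}]'; python3 -c "
from h import *
go(451.7,3.5,31.5)"
```

```text
time_s: 4.85
eef_pos: [451.5, 2.1, 92.0]
tool_rot: [-0.591, 0.592, -0.387, 0.388]
wrist_force: [-0.0, 0.5, -1.9]
opening: 42.7
delta [-0.0016  0.0756  0.0009] down axis [ 0.    -0.002 -1.   ] x axis [ 0.4   -0.917  0.002] e [451.5   2.1  92. ] t 4.85
```

```bash
python3 -m pendant '[{"delta_pos":[0,0.025,0],"roll":0,"fingers":1},{"delta_pos":[-0.001,0.05,0],"roll":0,"fingers":1},{"delta_pos":[-0.001,0.065,0],"roll":0,"fingers":1},{"delta_pos":[-0.001,0.072,0],"roll":0,"fingers":1},{"delta_pos":[-0.001,0.0756,0],"roll":0,"fingers":1},{"delta_pos":[-0.001,0.0756,0],"roll":0,"fingers":1},{"delta_pos":[-0.001,0.0756,0],"roll":0,"fingers":1}]'
```

```text
time_s: 5.55
eef_pos: [451.9, 2.3, 32.0]
tool_rot: [-0.591, 0.592, -0.387, 0.388]
wrist_force: [0.1, 0.5, -2.0]
opening: 42.5
```

```bash
python3 -m pendant '[{"delta_pos":[0,0.0015,0],"roll":0,"fingers":1},{"delta_pos":[0,0.0025,0],"roll":0,"fingers":1},{"delta_pos":[0,0.0025,0],"roll":0,"fingers":1}]';python3 -m pendant '[{"delta_pos":[0,0,0],"roll":0,"fingers":0},{"delta_pos":[0,0,0],"roll":0,"fingers":0},{"delta_pos":[0,0,0],"roll":0,"fingers":0},{"delta_pos":[0,0,0],"roll":0,"fingers":0},{"delta_pos":[0,0,0],"roll":0,"fingers":0},{"delta_pos":[0,0,0],"roll":0,"fingers":0},{"delta_pos":[0,0,0],"roll":0,"fingers":0}]'; python3 -m pendant '[{"delta_pos":[0,-0.04,0],"roll":0,"fingers":0},{"delta_pos":[0,-0.1,0],"roll":0,"fingers":0},{"delta_pos":[0,-0.15,0],"roll":0,"fingers":0},{"delta_pos":[0,-0.15,0],"roll":0,"fingers":0},{"delta_pos":[0,-0.15,0],"roll":0,"fingers":0},{"delta_pos":[0,-0.15,0],"roll":0,"fingers":0}]'; python3 -c "
from h import *
go(620.5,-99.2)"
```

```text
time_s: 5.85
eef_pos: [452.2, 2.3, 30.2]
tool_rot: [-0.591, 0.592, -0.386, 0.389]
wrist_force: [-0.2, 0.9, -1.0]
opening: 42.8
time_s: 6.55
eef_pos: [452.2, 2.3, 30.2]
tool_rot: [-0.591, 0.592, -0.386, 0.389]
wrist_force: [0.5, 0.8, 0.4]
opening: 85.6
time_s: 7.15
eef_pos: [450.7, 2.7, 149.1]
tool_rot: [-0.591, 0.592, -0.387, 0.388]
wrist_force: [-0.6, 0.1, 0.3]
opening: 85.3
delta [2.016e-01 2.000e-04 1.437e-01] down axis [-0.    -0.002 -1.   ] x axis [ 0.399 -0.917  0.002] e [450.7   2.7 149.1] t 7.15
```

```bash
python3 -m pendant '[{"delta_pos":[0.05,0,0.036],"roll":-0.15,"fingers":0},{"delta_pos":[0.1,0,0.072],"roll":-0.35,"fingers":0},{"delta_pos":[0.15,0,0.107],"roll":-0.55,"fingers":0},{"delta_pos":[0.19,0,0.135],"roll":-0.67,"fingers":0},{"delta_pos":[0.2016,0,0.1437],"roll":-0.67,"fingers":0},{"delta_pos":[0.2016,0,0.1437],"roll":-0.67,"fingers":0},{"delta_pos":[0.2016,0,0.1437],"roll":-0.67,"fingers":0},{"delta_pos":[0.2016,0,0.1437],"roll":-0.67,"fingers":0}]'; python3 - <<'E'
from h import *
go(620.5,-99.2,29); measure("scene"); measure("top")
p,d=arm.grab_frame("scene"); q,_=arm.grab_frame("top")
cv2.imwrite("pics/b.png",cv2.resize(np.hstack([p[90:270,130:310],q[120:300,240:420]]),None,fx=2.2,fy=2.2)[:,:,::-1])
E
```

```text
time_s: 7.95
eef_pos: [618.5, -98.0, 148.7]
tool_rot: [-0.649, 0.651, -0.279, 0.277]
wrist_force: [0.2, 0.8, -0.0]
opening: 85.1
delta [0.003  0.1496 0.0011] down axis [-0.003 -0.001 -1.   ] x axis [ 0.69  -0.723 -0.001] e [618.5 -98.  148.7] t 7.95
scene blue tray 780 ctr [447.6 222.7] size [86.4 82.9] ang 18.6 mean [455.  225.4   7.7] z [ 0.7 18. ]
scene blue lid 186 ctr [452.6   4.5] size [43.7 38.2] ang 47.5 mean [452.8   4.8  78.3] z [76.  80.2]
scene yellow tray 456 ctr [612.7  -5.6] size [ 73.2 255. ] ang 0.4 mean [613.6 -77.6   7.5] z [ 0.3 17.8]
scene yellow lid 159 ctr [625.8 102.7] size [31.9 31.1] ang 47.8 mean [625.8 103.5  94.7] z [92.1 97.1]
scene green tray 479 ctr [617.4  99.3] size [68.9 83.6] ang 4.5 mean [617.7 109.8   7.8] z [ 0.8 18.1]
scene green lid 189 ctr [446.4 223.5] size [36.  36.3] ang 1.9 mean [446.5 223.8  74.6] z [71.9 77.1]
scene red tray 466 ctr [ 532.  -194.5] size [300.5  95.3] ang 34.9 mean [ 444.7 -251.7    7.6] z [ 0.4 18.3]
scene red lid 208 ctr [621.9 -97.9] size [41.9 34.7] ang 44.1 mean [622.6 -97.1  87. ] z [84.5 89.3]
top blue tray 989 ctr [456.5 139.3] size [ 93.9 258. ] ang 8.0 mean [446.1 217.2   7.9] z [ 0.8 18.5]
top blue lid 341 ctr [449.8   1.1] size [40.4 40.7] ang 0.5 mean [449.7   1.5  79.2] z [77.  81.5]
top yellow tray 431 ctr [611.7   9.4] size [ 74.7 229.7] ang 0.6 mean [609.  -70.8   8.3] z [ 1.  18.5]
top yellow lid 202 ctr [623.3 100.2] size [31.6 31.8] ang 15.8 mean [622.9 100.1  94.8] z [92.4 97.1]
top green tray 695 ctr [530.6 129.7] size [101.5 268.4] ang 69.3 mean [608.6  95.5   7.4] z [ 1.  18.3]
top green lid 273 ctr [442.  219.9] size [34.6 37.7] ang 0.8 mean [442.4 219.4  75. ] z [72.3 77.3]
red tray few 0
red lid few 2
```

View pics/b.png

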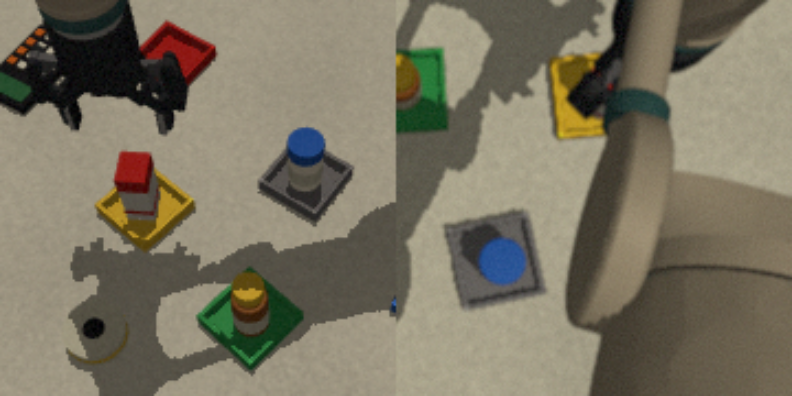

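The jar now stands upright in the grey tray, and the gripper is over the carton, lined up with it. Next I pick up the carton.

```bash
python3 -m pendant '[{"delta_pos":[0.003,0.06,0.001],"roll":0,"fingers":0},{"delta_pos":[0.003,0.11,0.001],"roll":0,"fingers":0},{"delta_pos":[0.003,0.14,0.001],"roll":0,"fingers":0},{"delta_pos":[0.003,0.15,0.001],"roll":0,"fingers":0},{"delta_pos":[0.003,0.15,0.001],"roll":0,"fingers":0},{"delta_pos":[0.003,0.15,0.001],"roll":0,"fingers":0}]'; python3 -m pendant '[{"delta_pos":[0,0,0],"roll":0,"fingers":1},{"delta_pos":[0,0,0],"roll":0,"fingers":1},{"delta_pos":[0,0,0],"roll":0,"fingers":1},{"delta_pos":[0,0,0],"roll":0,"fingers":1},{"delta_pos":[0,0,0],"roll":0,"fingers":1},{"delta_pos":[0,0,0],"roll":0,"fingers":1},{"delta_pos":[0,0,0],"roll":0,"fingers":1},{"delta_pos":[0,0,0],"roll":0,"fingers":1},{"delta_pos":[0,0,0],"roll":0,"fingers":1},{"delta_pos":[0,0,0],"roll":0,"fingers":1}]'
```

```text
time_s: 8.75
eef_pos: [623.1, -100.1, 31.3]
tool_rot: [-0.65, 0.651, -0.277, 0.279]
wrist_force: [-0.4, 0.8, 0.2]
opening: 85.7
time_s: 9.75
eef_pos: [623.1, -99.8, 32.1]
tool_rot: [-0.65, 0.65, -0.277, 0.279]
wrist_force: [-1.6, 1.0, 5.8]
opening: 34.3
```

```bash
python3 -m pendant '[{"delta_pos":[0,-0.02,0],"roll":0,"fingers":1},{"delta_pos":[0,-0.05,0],"roll":0,"fingers":1},{"delta_pos":[0,-0.08,0],"roll":0,"fingers":1},{"delta_pos":[0,-0.08,0],"roll":0,"fingers":1},{"delta_pos":[0,-0.08,0],"roll":0,"fingers":1},{"delta_pos":[0,-0.08,0],"roll":0,"fingers":1}]'; python3 -c "
from h import *
go(451.9,-257.5)"
```

```text
time_s: 10.35
eef_pos: [621.8, -99.4, 94.4]
tool_rot: [-0.65, 0.651, -0.278, 0.278]
wrist_force: [-0.1, 0.4, -1.8]
opening: 33.4
delta [-0.0037  0.0003 -0.29  ] down axis [-0.    -0.001 -1.   ] x axis [ 0.691 -0.723  0.001] e [621.8 -99.4  94.4] t 10.35
```

```bash
python3 -m pendant '[{"delta_pos":[0,0,-0.03],"roll":0,"fingers":1},{"delta_pos":[-0.001,0,-0.08],"roll":0,"fingers":1},{"delta_pos":[-0.002,0,-0.13],"roll":0,"fingers":1},{"delta_pos":[-0.003,0,-0.18],"roll":0,"fingers":1},{"delta_pos":[-0.0037,0,-0.23],"roll":0,"fingers":1},{"delta_pos":[-0.0037,0,-0.265],"roll":0,"fingers":1},{"delta_pos":[-0.0037,0,-0.285],"roll":0,"fingers":1},{"delta_pos":[-0.0037,0,-0.29],"roll":0,"fingers":1},{"delta_pos":[-0.0037,0,-0.29],"roll":0,"fingers":1},{"delta_pos":[-0.0037,0,-0.29],"roll":0,"fingers":1}]'; python3 -c "
from h import *
go(451.9,-257.5,32.5)"
```

```text
time_s: 11.35
eef_pos: [452.3, -256.9, 94.1]
tool_rot: [-0.65, 0.65, -0.278, 0.278]
wrist_force: [-0.1, 0.4, -2.5]
opening: 33.6
delta [ 0.0002  0.077  -0.0009] down axis [-0.    -0.001 -1.   ] x axis [ 0.691 -0.723  0.   ] e [ 452.3 -256.9   94.1] t 11.35
```

```bash
python3 -m pendant '[{"delta_pos":[0,0.025,0],"roll":0,"fingers":1},{"delta_pos":[0,0.05,0],"roll":0,"fingers":1},{"delta_pos":[0,0.065,0],"roll":0,"fingers":1},{"delta_pos":[0,0.072,0],"roll":0,"fingers":1},{"delta_pos":[0,0.075,0],"roll":0,"fingers":1},{"delta_pos":[0,0.077,0],"roll":0,"fingers":1},{"delta_pos":[0,0.078,0],"roll":0,"fingers":1},{"delta_pos":[0,0.078,0],"roll":0,"fingers":1}]'
```

```text
time_s: 12.15
eef_pos: [452.6, -257.2, 32.2]
tool_rot: [-0.65, 0.65, -0.278, 0.278]
wrist_force: [-0.2, -0.2, -1.3]
opening: 33.7
```

```bash
python3 -m pendant '[{"delta_pos":[0,0.001,0],"roll":0,"fingers":0},{"delta_pos":[0,0.001,0],"roll":0,"fingers":0},{"delta_pos":[0,0.001,0],"roll":0,"fingers":0},{"delta_pos":[0,0.001,0],"roll":0,"fingers":0},{"delta_pos":[0,0.001,0],"roll":0,"fingers":0},{"delta_pos":[0,0.001,0],"roll":0,"fingers":0},{"delta_pos":[0,0.001,0],"roll":0,"fingers":0}]'; python3 -m pendant '[{"delta_pos":[0,-0.04,0],"roll":0,"fingers":0},{"delta_pos":[0,-0.1,0],"roll":0,"fingers":0},{"delta_pos":[0,-0.15,0],"roll":0,"fingers":0},{"delta_pos":[0,-0.15,0],"roll":0,"fingers":0},{"delta_pos":[0,-0.15,0],"roll":0,"fingers":0},{"delta_pos":[0,-0.15,0],"roll":0,"fingers":0}]'; python3 -c "
from h import *
go(624.3,101)"
```

```text
time_s: 12.85
eef_pos: [452.6, -257.2, 31.4]
tool_rot: [-0.65, 0.65, -0.278, 0.278]
wrist_force: [0.0, 0.1, -0.3]
opening: 85.5
time_s: 13.45
eef_pos: [451.6, -256.3, 150.1]
tool_rot: [-0.65, 0.65, -0.279, 0.277]
wrist_force: [0.4, 0.1, 0.3]
opening: 85.6
delta [-1.738e-01 -2.000e-04  4.646e-01] down axis [-0.002  0.    -1.   ] x axis [ 0.691 -0.723 -0.001] e [ 451.6 -256.3  150.1] t 13.45
```

```bash
python3 -m pendant '[{"delta_pos":[-0.174,0,0.465],"roll":0,"fingers":0},{"delta_pos":[-0.174,0,0.465],"roll":0,"fingers":0},{"delta_pos":[-0.174,0,0.465],"roll":0,"fingers":0},{"delta_pos":[-0.174,0,0.465],"roll":0,"fingers":0},{"delta_pos":[-0.174,0,0.465],"roll":0,"fingers":0},{"delta_pos":[-0.174,0,0.465],"roll":0,"fingers":0},{"delta_pos":[-0.174,0,0.465],"roll":0,"fingers":0},{"delta_pos":[-0.174,0,0.465],"roll":0,"fingers":0},{"delta_pos":[-0.174,0,0.465],"roll":0,"fingers":0},{"delta_pos":[-0.174,0,0.465],"roll":0,"fingers":0}]'; python3 - <<'E'
from h import *
go(624.3,101,31); measure("scene")
p,d=arm.grab_frame("scene"); q,_=arm.grab_frame("top")
cv2.imwrite("pics/c.png",cv2.resize(np.hstack([p[70:290,150:350],q[110:330,200:450]]),None,fx=1.7,fy=1.7)[:,:,::-1])
E
```

```text
time_s: 14.45
eef_pos: [623.3, 102.2, 147.5]
tool_rot: [-0.649, 0.652, -0.279, 0.275]
wrist_force: [0.2, -0.0, -0.4]
opening: 85.5
delta [0.0025 0.1456 0.0007] down axis [-0.006 -0.    -1.   ] x axis [ 0.693 -0.721 -0.004] e [623.3 102.2 147.5] t 14.45
scene blue tray 762 ctr [447.8 222.7] size [84.7 82.7] ang 19.5 mean [454.7 225.6   7.7] z [ 0.8 18.1]
scene blue lid 183 ctr [452.4   4.1] size [42.1 38.1] ang 47.0 mean [452.8   5.   78.5] z [75.8 81. ]
scene yellow tray 557 ctr [613.9 -27.6] size [ 72.  222.8] ang 0.0 mean [ 620.2 -105.1    6. ] z [ 0.4 17.2]
scene yellow lid 161 ctr [626.1 103. ] size [30.9 31.6] ang 52.6 mean [626.  103.7  94.6] z [91.9 96.8]
scene green tray 492 ctr [617.1 100.5] size [69.5 83.3] ang 2.7 mean [617.8 110.2   7.9] z [ 0.8 18.2]
scene green lid 196 ctr [446.1 223.4] size [36.6 37.1] ang 69.9 mean [446.7 223.3  74.4] z [71.9 76.7]
scene red tray 203 ctr [ 472.2 -257.5] size [47.5 72.4] ang 12.6 mean [ 484.3 -264.8    9.2] z [-0.3 18.6]
scene red lid 18 ctr [ 470.1 -262.5] size [26.8  5.6] ang 51.9 mean [ 470.1 -261.2   86.2] z [84.4 87.4]
```

View pics/c.png

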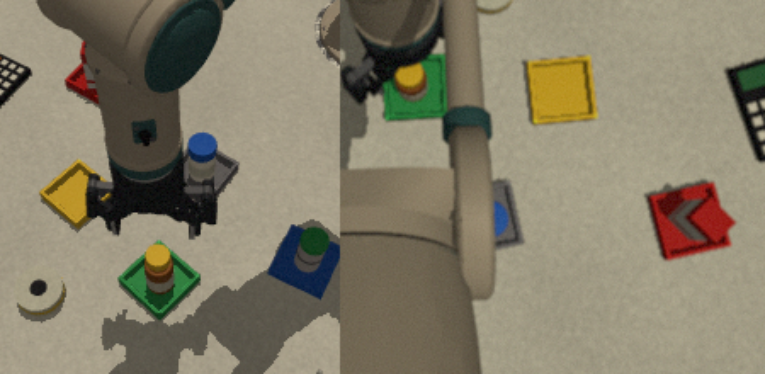

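The carton stands upright in the red tray and the gripper is over the bottle. Next I go down and grip it.

```bash
python3 -m pendant '[{"delta_pos":[0.0025,0.06,0.001],"roll":0,"fingers":0},{"delta_pos":[0.0025,0.11,0.001],"roll":0,"fingers":0},{"delta_pos":[0.0025,0.14,0.001],"roll":0,"fingers":0},{"delta_pos":[0.0025,0.147,0.001],"roll":0,"fingers":0},{"delta_pos":[0.0025,0.147,0.001],"roll":0,"fingers":0},{"delta_pos":[0.0025,0.147,0.001],"roll":0,"fingers":0}]'; python3 -m pendant '[{"delta_pos":[0,0,0],"roll":0,"fingers":1},{"delta_pos":[0,0,0],"roll":0,"fingers":1},{"delta_pos":[0,0,0],"roll":0,"fingers":1},{"delta_pos":[0,0,0],"roll":0,"fingers":1},{"delta_pos":[0,0,0],"roll":0,"fingers":1},{"delta_pos":[0,0,0],"roll":0,"fingers":1},{"delta_pos":[0,0,0],"roll":0,"fingers":1},{"delta_pos":[0,0,0],"roll":0,"fingers":1},{"delta_pos":[0,0,0],"roll":0,"fingers":1},{"delta_pos":[0,0,0],"roll":0,"fingers":1}]'
```

```text
time_s: 15.2
eef_pos: [625.9, 98.4, 32.9]
tool_rot: [-0.65, 0.65, -0.279, 0.278]
wrist_force: [-0.1, -0.1, 0.7]
opening: 85.5
time_s: 16.2
eef_pos: [626.4, 98.6, 34.1]
tool_rot: [0.65, -0.65, 0.279, -0.279]
wrist_force: [-0.9, -0.3, 6.1]
opening: 38.9
```

```bash
python3 -m pendant '[{"delta_pos":[0,-0.02,0],"roll":0,"fingers":1},{"delta_pos":[0,-0.05,0],"roll":0,"fingers":1},{"delta_pos":[0,-0.08,0],"roll":0,"fingers":1},{"delta_pos":[0,-0.08,0],"roll":0,"fingers":1},{"delta_pos":[0,-0.08,0],"roll":0,"fingers":1},{"delta_pos":[0,-0.08,0],"roll":0,"fingers":1}]'; python3 -c "
from h import *
go(621.2,-95.3)"
```

```text
time_s: 16.8
eef_pos: [625.2, 98.6, 96.6]
tool_rot: [-0.649, 0.65, -0.28, 0.278]
wrist_force: [0.6, 0.5, -1.6]
opening: 39.7
delta [ 1.721e-01  1.000e-04 -1.707e-01] down axis [-0.003 -0.    -1.   ] x axis [ 0.689 -0.724 -0.002] e [625.2  98.6  96.6] t 16.8
```

```bash
python3 -m pendant '[{"delta_pos":[0.03,0,-0.03],"roll":0,"fingers":1},{"delta_pos":[0.065,0,-0.065],"roll":0,"fingers":1},{"delta_pos":[0.1,0,-0.1],"roll":0,"fingers":1},{"delta_pos":[0.13,0,-0.13],"roll":0,"fingers":1},{"delta_pos":[0.155,0,-0.154],"roll":0,"fingers":1},{"delta_pos":[0.168,0,-0.167],"roll":0,"fingers":1},{"delta_pos":[0.172,0,-0.171],"roll":0,"fingers":1},{"delta_pos":[0.172,0,-0.171],"roll":0,"fingers":1},{"delta_pos":[0.172,0,-0.171],"roll":0,"fingers":1}]'; python3 -c "
from h import *
go(621.2,-95.3,34.5)"
```

```text
time_s: 17.7
eef_pos: [620.7, -94.0, 96.3]
tool_rot: [-0.65, 0.65, -0.28, 0.277]
wrist_force: [0.2, -0.2, -1.0]
opening: 39.1
delta [ 0.0018  0.0773 -0.0006] down axis [-0.004  0.001 -1.   ] x axis [ 0.69  -0.724 -0.003] e [620.7 -94.   96.3] t 17.7
```

```bash
python3 -m pendant '[{"delta_pos":[0,0.025,0],"roll":0,"fingers":1},{"delta_pos":[0.001,0.05,0],"roll":0,"fingers":1},{"delta_pos":[0.001,0.065,0],"roll":0,"fingers":1},{"delta_pos":[0.001,0.072,0],"roll":0,"fingers":1},{"delta_pos":[0.001,0.075,0],"roll":0,"fingers":1},{"delta_pos":[0.001,0.077,0],"roll":0,"fingers":1},{"delta_pos":[0.001,0.078,0],"roll":0,"fingers":1},{"delta_pos":[0.001,0.078,0],"roll":0,"fingers":1}]'
```

```text
time_s: 18.5
eef_pos: [621.5, -94.6, 34.5]
tool_rot: [-0.65, 0.65, -0.279, 0.278]
wrist_force: [0.5, 0.6, -1.0]
opening: 38.9
```

```bash
python3 -m pendant '[{"delta_pos":[0,0.001,0],"roll":0,"fingers":0},{"delta_pos":[0,0.001,0],"roll":0,"fingers":0},{"delta_pos":[0,0.001,0],"roll":0,"fingers":0},{"delta_pos":[0,0.001,0],"roll":0,"fingers":0},{"delta_pos":[0,0.001,0],"roll":0,"fingers":0},{"delta_pos":[0,0.001,0],"roll":0,"fingers":0},{"delta_pos":[0,0.001,0],"roll":0,"fingers":0}]'; python3 -m pendant '[{"delta_pos":[0,-0.04,0],"roll":0,"fingers":0},{"delta_pos":[0,-0.1,0],"roll":0,"fingers":0},{"delta_pos":[0,-0.15,0],"roll":0,"fingers":0},{"delta_pos":[0,-0.15,0],"roll":0,"fingers":0},{"delta_pos":[0,-0.15,0],"roll":0,"fingers":0},{"delta_pos":[0,-0.15,0],"roll":0,"fingers":0}]'; python3 -c "
from h import *
go(444.5,221.8)"
```

```text
time_s: 19.2
eef_pos: [621.5, -94.6, 33.7]
tool_rot: [-0.65, 0.65, -0.279, 0.278]
wrist_force: [0.4, -0.3, -0.1]
opening: 85.3
time_s: 19.8
eef_pos: [620.7, -94.4, 152.4]
tool_rot: [-0.65, 0.65, -0.28, 0.277]
wrist_force: [-0.1, -0.2, -0.2]
opening: 85.8
delta [-0.4381  0.0017  0.1132] down axis [-0.005  0.001 -1.   ] x axis [ 0.69  -0.724 -0.005] e [620.7 -94.4 152.4] t 19.8
```

```bash
python3 -m pendant '[{"delta_pos":[-0.438,0.002,0.113],"roll":0,"fingers":0},{"delta_pos":[-0.438,0.002,0.113],"roll":0,"fingers":0},{"delta_pos":[-0.438,0.002,0.113],"roll":0,"fingers":0},{"delta_pos":[-0.438,0.002,0.113],"roll":0,"fingers":0},{"delta_pos":[-0.438,0.002,0.113],"roll":0,"fingers":0},{"delta_pos":[-0.438,0.002,0.113],"roll":0,"fingers":0},{"delta_pos":[-0.438,0.002,0.113],"roll":0,"fingers":0},{"delta_pos":[-0.438,0.002,0.113],"roll":0,"fingers":0},{"delta_pos":[-0.438,0.002,0.113],"roll":0,"fingers":0},{"delta_pos":[-0.438,0.002,0.113],"roll":0,"fingers":0}]'; python3 - <<'E'
from h import *
go(444.5,221.8,30); measure("scene")
p,d=arm.grab_frame("scene"); q,_=arm.grab_frame("top")
cv2.imwrite("pics/d.png",cv2.resize(np.hstack([p[70:290,150:400],q[110:330,150:450]]),None,fx=1.4,fy=1.4)[:,:,::-1])
E
```

```text
time_s: 20.8
eef_pos: [444.6, 220.8, 151.3]
tool_rot: [-0.649, 0.651, -0.28, 0.276]
wrist_force: [1.1, 0.6, 0.2]
opening: 85.4
delta [-0.0004  0.1516  0.0014] down axis [-0.006 -0.    -1.   ] x axis [ 0.69  -0.724 -0.004] e [444.6 220.8 151.3] t 20.8
scene blue tray 771 ctr [448.4 222.8] size [84.6 83. ] ang 19.0 mean [454.9 225.5   7.7] z [ 0.7 17.9]
scene blue lid 188 ctr [451.9   3.5] size [41.2 38.2] ang 46.2 mean [453.    4.7  78.3] z [76.2 80.5]
scene yellow tray 492 ctr [612.1 -92.9] size [79.  84.5] ang 2.6 mean [613.8 -82.2   7.6] z [ 0.7 18.1]
scene yellow lid 129 ctr [624.4 -93.9] size [31.8 31.9] ang 52.6 mean [623.8 -92.6  94.3] z [92.  96.2]
scene green tray 906 ctr [617.7  99.4] size [68.7 84.1] ang 4.7 mean [616.1  99.2   6.3] z [ 0.7 17.7]
scene green lid 196 ctr [446.2 224.2] size [36.5 37.4] ang 40.5 mean [446.4 223.4  74.5] z [72.4 76.7]
scene red tray 497 ctr [ 452.3 -255.3] size [86.4 85.3] ang 13.2 mean [ 457.6 -245.9    8.8] z [ 0.3 18.3]
scene red lid 151 ctr [ 453.9 -257.5] size [44.6 36.1] ang 42.0 mean [ 454.  -256.3   86.5] z [83.9 89.3]
```

View pics/d.png

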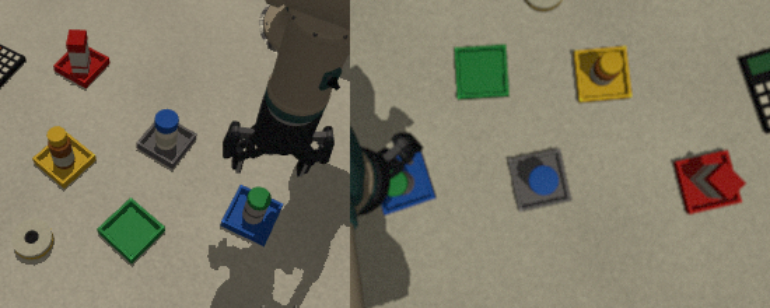

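The bottle is in the yellow tray and the carton in the red. Next is the canister.

```bash
python3 -m pendant '[{"delta_pos":[0,0.06,0.001],"roll":0,"fingers":0},{"delta_pos":[0,0.11,0.001],"roll":0,"fingers":0},{"delta_pos":[0,0.14,0.001],"roll":0,"fingers":0},{"delta_pos":[0,0.153,0.001],"roll":0,"fingers":0},{"delta_pos":[0,0.153,0.001],"roll":0,"fingers":0},{"delta_pos":[0,0.153,0.001],"roll":0,"fingers":0}]'; python3 -m pendant '[{"delta_pos":[0,0,0],"roll":0,"fingers":1},{"delta_pos":[0,0,0],"roll":0,"fingers":1},{"delta_pos":[0,0,0],"roll":0,"fingers":1},{"delta_pos":[0,0,0],"roll":0,"fingers":1},{"delta_pos":[0,0,0],"roll":0,"fingers":1},{"delta_pos":[0,0,0],"roll":0,"fingers":1},{"delta_pos":[0,0,0],"roll":0,"fingers":1},{"delta_pos":[0,0,0],"roll":0,"fingers":1},{"delta_pos":[0,0,0],"roll":0,"fingers":1},{"delta_pos":[0,0,0],"roll":0,"fingers":1}]'
```

```text
time_s: 21.55
eef_pos: [446.6, 220.7, 30.1]
tool_rot: [-0.649, 0.65, -0.281, 0.278]
wrist_force: [0.8, 0.4, 0.2]
opening: 85.0
time_s: 22.55
eef_pos: [447.0, 221.1, 31.1]
tool_rot: [0.65, -0.649, 0.28, -0.278]
wrist_force: [-1.9, 1.3, 5.9]
opening: 38.5
```

```bash
python3 -m pendant '[{"delta_pos":[0,-0.02,0],"roll":0,"fingers":1},{"delta_pos":[0,-0.05,0],"roll":0,"fingers":1},{"delta_pos":[0,-0.08,0],"roll":0,"fingers":1},{"delta_pos":[0,-0.08,0],"roll":0,"fingers":1},{"delta_pos":[0,-0.08,0],"roll":0,"fingers":1},{"delta_pos":[0,-0.08,0],"roll":0,"fingers":1}]'; python3 -c "
from h import *
go(623,98.8)"
```

```text
time_s: 23.15
eef_pos: [446.0, 220.6, 93.8]
tool_rot: [-0.649, 0.65, -0.281, 0.278]
wrist_force: [-0.9, -0.3, -1.6]
opening: 38.6
delta [ 0.2627 -0.0012  0.0559] down axis [-0.005  0.001 -1.   ] x axis [ 0.688 -0.726 -0.004] e [446.  220.6  93.8] t 23.15
```

```bash
python3 -m pendant '[{"delta_pos":[0.03,0,0.006],"roll":0,"fingers":1},{"delta_pos":[0.08,0,0.017],"roll":0,"fingers":1},{"delta_pos":[0.13,0,0.028],"roll":0,"fingers":1},{"delta_pos":[0.18,0,0.038],"roll":0,"fingers":1},{"delta_pos":[0.22,0,0.047],"roll":0,"fingers":1},{"delta_pos":[0.25,0,0.053],"roll":0,"fingers":1},{"delta_pos":[0.261,-0.001,0.056],"roll":0,"fingers":1},{"delta_pos":[0.263,-0.001,0.056],"roll":0,"fingers":1},{"delta_pos":[0.263,-0.001,0.056],"roll":0,"fingers":1},{"delta_pos":[0.263,-0.001,0.056],"roll":0,"fingers":1}]'; python3 -c "
from h import *
go(623,98.8,31.3)"
```

```text
time_s: 24.15
eef_pos: [621.6, 99.6, 93.2]
tool_rot: [-0.649, 0.65, -0.281, 0.277]
wrist_force: [-0.1, -0.1, -1.4]
opening: 38.5
delta [0.0024 0.0774 0.0009] down axis [-0.007  0.001 -1.   ] x axis [ 0.688 -0.725 -0.006] e [621.6  99.6  93.2] t 24.15
```

```bash
python3 -m pendant '[{"delta_pos":[0.001,0.025,0],"roll":0,"fingers":1},{"delta_pos":[0.001,0.05,0],"roll":0,"fingers":1},{"delta_pos":[0.001,0.065,0],"roll":0,"fingers":1},{"delta_pos":[0.001,0.072,0],"roll":0,"fingers":1},{"delta_pos":[0.001,0.075,0],"roll":0,"fingers":1},{"delta_pos":[0.001,0.077,0],"roll":0,"fingers":1},{"delta_pos":[0.001,0.078,0],"roll":0,"fingers":1},{"delta_pos":[0.001,0.078,0],"roll":0,"fingers":1}]'
```

```text
time_s: 24.95
eef_pos: [622.1, 99.1, 31.4]
tool_rot: [-0.649, 0.65, -0.281, 0.277]
wrist_force: [-0.8, -0.2, 0.0]
opening: 38.3
```

```bash
python3 -m pendant '[{"delta_pos":[0,0,0],"roll":0,"fingers":0},{"delta_pos":[0,0,0],"roll":0,"fingers":0},{"delta_pos":[0,0,0],"roll":0,"fingers":0},{"delta_pos":[0,0,0],"roll":0,"fingers":0},{"delta_pos":[0,0,0],"roll":0,"fingers":0},{"delta_pos":[0,0,0],"roll":0,"fingers":0},{"delta_pos":[0,0,0],"roll":0,"fingers":0}]'; python3 -m pendant '[{"delta_pos":[0,-0.04,0],"roll":0,"fingers":0},{"delta_pos":[0,-0.1,0],"roll":0,"fingers":0},{"delta_pos":[0,-0.15,0],"roll":0,"fingers":0},{"delta_pos":[0,-0.15,0],"roll":0,"fingers":0},{"delta_pos":[0,-0.15,0],"roll":0,"fingers":0},{"delta_pos":[0,-0.15,0],"roll":0,"fingers":0}]'; python3 -c "
from h import *
go(451.7,2.6)"
```

```text
time_s: 25.65
eef_pos: [622.1, 99.1, 31.3]
tool_rot: [-0.649, 0.65, -0.281, 0.277]
wrist_force: [0.4, 0.1, -0.5]
opening: 85.3
time_s: 26.25
eef_pos: [621.7, 98.9, 150.0]
tool_rot: [-0.649, 0.651, -0.282, 0.276]
wrist_force: [0.2, -0.1, -1.1]
opening: 85.2
delta [-0.0589  0.0017 -0.237 ] down axis [-0.009  0.001 -1.   ] x axis [ 0.688 -0.725 -0.007] e [621.7  98.9 150. ] t 26.25
```

```bash
python3 -m pendant '[{"delta_pos":[-0.059,0.002,-0.237],"roll":0,"fingers":0},{"delta_pos":[-0.059,0.002,-0.237],"roll":0,"fingers":0},{"delta_pos":[-0.059,0.002,-0.237],"roll":0,"fingers":0},{"delta_pos":[-0.059,0.002,-0.237],"roll":0,"fingers":0},{"delta_pos":[-0.059,0.002,-0.237],"roll":0,"fingers":0},{"delta_pos":[-0.059,0.002,-0.237],"roll":0,"fingers":0},{"delta_pos":[-0.059,0.002,-0.237],"roll":0,"fingers":0}]'; python3 - <<'E'
from h import *
go(451.7,2.6,29); measure("scene")
p,d=arm.grab_frame("scene"); q,_=arm.grab_frame("top")
cv2.imwrite("pics/e.png",cv2.resize(np.hstack([p[70:290,150:400],q[110:330,150:450]]),None,fx=1.4,fy=1.4)[:,:,::-1])
E
```

```text
time_s: 26.95
eef_pos: [452.6, 2.8, 149.3]
tool_rot: [-0.649, 0.65, -0.282, 0.276]
wrist_force: [0.0, -0.2, -0.2]
opening: 85.4
delta [ 0.0005  0.1504 -0.0002] down axis [-0.008  0.001 -1.   ] x axis [ 0.688 -0.725 -0.007] e [452.6   2.8 149.3] t 26.95
scene blue tray 1117 ctr [447.9 222.6] size [86.  82.8] ang 19.3 mean [447.1 222.6   6.9] z [ 0.7 17.9]
scene blue lid 186 ctr [452.6   4.3] size [42.8 38.2] ang 46.0 mean [453.    4.9  78.4] z [76.  80.8]
scene yellow tray 491 ctr [611.2 -93.3] size [77.5 88.3] ang 0.0 mean [614.1 -82.4   7.4] z [ 0.1 17.6]
scene yellow lid 133 ctr [624.  -93.4] size [32.9 30.8] ang 89.9 mean [624.  -92.2  94.3] z [91.4 96.5]
scene green tray 516 ctr [617.4  99.6] size [68.5 83.6] ang 4.2 mean [620.2 107.9   7.5] z [ 1.1 18. ]
scene green lid 212 ctr [621.   99.1] size [38.2 36.7] ang 49.3 mean [621.7 100.2  74.6] z [72.2 76.5]
scene red tray 498 ctr [ 453.1 -255.5] size [85.1 84.6] ang 13.7 mean [ 457.7 -245.8    8.9] z [ 0.4 18.8]
scene red lid 152 ctr [ 452.6 -258. ] size [44.4 35.7] ang 42.1 mean [ 454.2 -256.2   86.3] z [83.6 88.5]
```

View pics/e.png

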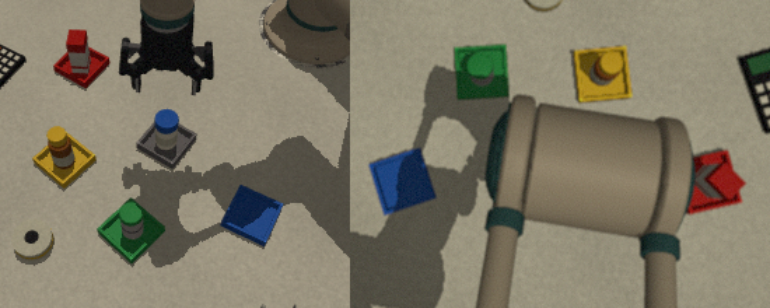

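The canister is in the green tray, the blue tray is empty, and the gripper is over the jar. This is the last item to move.

```bash
python3 -m pendant '[{"delta_pos":[0,0.06,0],"roll":0,"fingers":0},{"delta_pos":[0,0.11,0],"roll":0,"fingers":0},{"delta_pos":[0,0.14,0],"roll":0,"fingers":0},{"delta_pos":[0,0.151,0],"roll":0,"fingers":0},{"delta_pos":[0,0.151,0],"roll":0,"fingers":0},{"delta_pos":[0,0.151,0],"roll":0,"fingers":0}]'; python3 -m pendant '[{"delta_pos":[0,0,0],"roll":0,"fingers":1},{"delta_pos":[0,0,0],"roll":0,"fingers":1},{"delta_pos":[0,0,0],"roll":0,"fingers":1},{"delta_pos":[0,0,0],"roll":0,"fingers":1},{"delta_pos":[0,0,0],"roll":0,"fingers":1},{"delta_pos":[0,0,0],"roll":0,"fingers":1},{"delta_pos":[0,0,0],"roll":0,"fingers":1},{"delta_pos":[0,0,0],"roll":0,"fingers":1},{"delta_pos":[0,0,0],"roll":0,"fingers":1},{"delta_pos":[0,0,0],"roll":0,"fingers":1}]'
```

```text
time_s: 27.7
eef_pos: [453.1, 3.2, 29.4]
tool_rot: [-0.649, 0.65, -0.281, 0.276]
wrist_force: [0.4, 0.1, 0.5]
opening: 85.1
time_s: 28.7
eef_pos: [453.6, 3.2, 30.3]
tool_rot: [-0.649, 0.65, -0.281, 0.277]
wrist_force: [-0.2, 0.1, 5.8]
opening: 42.8
```

```bash
python3 -m pendant '[{"delta_pos":[0,-0.02,0],"roll":0,"fingers":1},{"delta_pos":[0,-0.05,0],"roll":0,"fingers":1},{"delta_pos":[0,-0.08,0],"roll":0,"fingers":1},{"delta_pos":[0,-0.08,0],"roll":0,"fingers":1},{"delta_pos":[0,-0.08,0],"roll":0,"fingers":1},{"delta_pos":[0,-0.08,0],"roll":0,"fingers":1}]'; python3 -c "
from h import *
go(446.8,221)"
```

```text
time_s: 29.3
eef_pos: [452.7, 3.3, 93.2]
tool_rot: [-0.649, 0.65, -0.281, 0.276]
wrist_force: [-0.6, 0.9, -2.0]
opening: 42.9
delta [-0.2023  0.0004  0.1822] down axis [-0.008  0.001 -1.   ] x axis [ 0.689 -0.725 -0.006] e [452.7   3.3  93.2] t 29.3
```

```bash
python3 -m pendant '[{"delta_pos":[-0.03,0,0.027],"roll":0,"fingers":1},{"delta_pos":[-0.065,0,0.059],"roll":0,"fingers":1},{"delta_pos":[-0.1,0,0.09],"roll":0,"fingers":1},{"delta_pos":[-0.14,0,0.126],"roll":0,"fingers":1},{"delta_pos":[-0.175,0,0.158],"roll":0,"fingers":1},{"delta_pos":[-0.195,0,0.176],"roll":0,"fingers":1},{"delta_pos":[-0.202,0,0.182],"roll":0,"fingers":1},{"delta_pos":[-0.202,0,0.182],"roll":0,"fingers":1},{"delta_pos":[-0.202,0,0.182],"roll":0,"fingers":1}]'; python3 -c "
from h import *
go(446.8,221,30.3)"
```

```text
time_s: 30.2
eef_pos: [446.2, 219.7, 92.7]
tool_rot: [-0.649, 0.651, -0.282, 0.276]
wrist_force: [0.2, -0.9, -2.3]
opening: 42.6
delta [-0.0001  0.078   0.0022] down axis [-0.01  0.   -1.  ] x axis [ 0.689 -0.725 -0.007] e [446.2 219.7  92.7] t 30.2
```

```bash
python3 -m pendant '[{"delta_pos":[0,0.025,0.001],"roll":0,"fingers":1},{"delta_pos":[0,0.05,0.001],"roll":0,"fingers":1},{"delta_pos":[0,0.065,0.001],"roll":0,"fingers":1},{"delta_pos":[0,0.072,0.001],"roll":0,"fingers":1},{"delta_pos":[0,0.075,0.001],"roll":0,"fingers":1},{"delta_pos":[0,0.077,0.001],"roll":0,"fingers":1},{"delta_pos":[0,0.078,0.001],"roll":0,"fingers":1},{"delta_pos":[0,0.078,0.001],"roll":0,"fingers":1}]'
```

```text
time_s: 31.0
eef_pos: [446.6, 220.3, 30.8]
tool_rot: [-0.649, 0.651, -0.282, 0.276]
wrist_force: [0.3, -0.2, -2.0]
opening: 42.9
```

```bash
python3 -m pendant '[{"delta_pos":[0,0.0012,0],"roll":0,"fingers":1},{"delta_pos":[0,0.0012,0],"roll":0,"fingers":0},{"delta_pos":[0,0.0012,0],"roll":0,"fingers":0},{"delta_pos":[0,0.0012,0],"roll":0,"fingers":0},{"delta_pos":[0,0.0012,0],"roll":0,"fingers":0},{"delta_pos":[0,0.0012,0],"roll":0,"fingers":0},{"delta_pos":[0,0.0012,0],"roll":0,"fingers":0},{"delta_pos":[0,0.0012,0],"roll":0,"fingers":0}]'; python3 -m pendant '[{"delta_pos":[0,-0.04,0],"roll":0,"fingers":0},{"delta_pos":[0,-0.1,0],"roll":0,"fingers":0},{"delta_pos":[0,-0.15,0],"roll":0,"fingers":0},{"delta_pos":[0,-0.2,0],"roll":0,"fingers":0},{"delta_pos":[0,-0.2,0],"roll":0,"fingers":0},{"delta_pos":[0,-0.2,0],"roll":0,"fingers":0},{"delta_pos":[0,-0.2,0],"roll":0,"fingers":0}]'; python3 - <<'E'
from h import *
measure("scene"); measure("top"); trays()
go(350,100)
p,d=arm.grab_frame("scene"); q,_=arm.grab_frame("top")
cv2.imwrite("pics/f.png",cv2.resize(np.hstack([p[70:350,150:400],q[70:350,70:450]]),None,fx=1.25,fy=1.25)[:,:,::-1])
E
```

```text
time_s: 31.8
eef_pos: [446.6, 220.3, 29.8]
tool_rot: [-0.649, 0.651, -0.282, 0.276]
wrist_force: [-0.9, -0.3, 0.8]
opening: 85.1
time_s: 32.5
eef_pos: [446.9, 219.9, 188.5]
tool_rot: [-0.648, 0.652, -0.282, 0.275]
wrist_force: [0.8, -0.3, -0.6]
opening: 85.3
scene blue tray 727 ctr [448.2 222.4] size [84.3 83.5] ang 19.5 mean [455.7 227.    7.9] z [ 0.6 18.3]
scene blue lid 245 ctr [446.7 220.3] size [39.7 41.9] ang 43.6 mean [446.7 220.8  78.4] z [76.  80.5]
scene yellow tray 488 ctr [ 611.  -106.6] size [113.8  77.9] ang 90.0 mean [614.1 -82.7   7.5] z [ 0.4 17.9]
scene yellow lid 130 ctr [623.6 -93.2] size [31.3 32.1] ang 70.4 mean [624.  -92.3  94.6] z [92.2 96.8]
scene green tray 526 ctr [617.2  99.4] size [68.9 83.7] ang 3.6 mean [619.2 108.3   7.5] z [ 0.8 17.9]
scene green lid 214 ctr [620.9  98.9] size [38.4 36.7] ang 48.4 mean [621.8 100.2  74.6] z [72.6 77. ]
scene red tray 497 ctr [ 452.7 -255.6] size [86.5 85. ] ang 14.0 mean [ 457.5 -245.6    8.8] z [ 0.1 18.5]
scene red lid 150 ctr [ 452.8 -257.6] size [44.6 34.9] ang 44.9 mean [ 454.1 -256.2   86.4] z [84.3 88.4]
top 
[... 593 characters left out ...]
77.4]
top red tray 873 ctr [ 449.3 -259.6] size [86.1 84.8] ang 13.2 mean [ 449.  -247.7    9. ] z [ 1. 19.]
top red lid 359 ctr [ 452.2 -259.9] size [41.8 35.5] ang 41.2 mean [ 451.9 -259.    87.5] z [85.  89.7]
top blue 226 [446.2 219.6] [83.  82.6] 19.1
top yellow 362 [619.8 -96.9] [82.5 84.1] 6.0
top green 269 [621.2  97.5] [81.2 81.1] 3.9
top red 344 [ 450.6 -258.7] [83.6 83.5] 13.4
scene blue 235 [448.2 222.9] [84.2 82.8] 20.0
scene yellow 217 [622.4 -93.7] [84.8 84.4] 5.6
scene green 262 [625.2  99.7] [83.9 83.7] 4.6
scene red 164 [ 452.8 -255.7] [85.8 83.5] 13.1
delta [ 0.025   0.0015 -0.1914] down axis [-0.012 -0.001 -1.   ] x axis [ 0.689 -0.725 -0.007] e [447.2 220.  188.4] t 32.7
```

View pics/f.png

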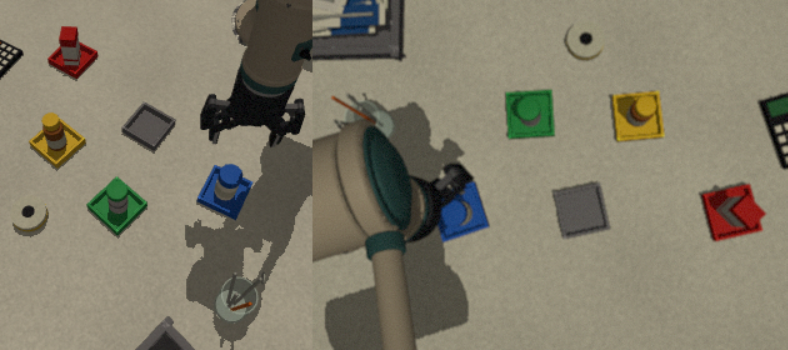

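All four items stand upright within about 5 mm of their tray centres, with lid heights as expected. The grey tray is empty, and the gripper is clear of everything.

```bash
python3 -c "
from bench import arm
print(arm.finish_job())"
```

```text
the job is handed in; nothing more can be done
None
```

All four items are in the trays of their own colours, the grey tray is empty, and I handed the job in at about 33 s of the 144 s. I parked the jar in grey, then moved carton to red, bottle to yellow, canister to green, and finally the jar to blue.

- **Positions:** within one camera view, every item measured within about 5 mm of its tray centre (limit 26 mm).
- **Upright and on the floor:** lid tops read 80, 96, 88 and 76 mm for jar, bottle, carton and canister, to within about 2 mm. That fits each one standing upright on its tray floor.
- **Released:** the gripper is open and about 190 mm up. The wrist force is about 1 N or less, which is sensor noise.
- **Beaker:** it looks undisturbed in the last pictures. I judged that by eye and did not measure it.

**Disagreements:** the two cameras differ by about 2–3 mm, in line with the stated calibration, so I used the average. In the last top view the arm hid part of the jar's lid, which put the jar about 5 mm off the scene camera's reading. The scene camera and the release position agreed with each other there.

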